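Turn the drive shaft to its flat and hold the hub collar on it

TASK

Get the tube rotator's drive ready for its set screw: pinch the upright shaft across its milled flat and turn it until the flat faces squarely towards the key rest on the housing, then pick the flanged hub collar out of the parts tray and slide it, flange down, onto the shaft with its thumbscrew over the flat. Push the collar down against the spring washer until the spring is fully squashed, and finish while still gripping the collar and holding it down there, ready for a colleague to tighten the screw; do not let go. Leave the other parts in the tray and do not disturb the brown bottle or the beaker.

Things in the scene. Friction and masses are not known exactly. Their poses are not given: they have to be found in the camera images.
- shaft (a joint): Turn of the steel output shaft about its vertical axis, rad. 0 = its flat faces the key rest exactly; grows counter-clockwise seen from above, free from -3.0 to 3.0, starts between 0.5 and 1.4. It turns stiffly (about 0.06 N m) and stays where it is left.
- shaft_tip (a point): Centre of the top end of the upright steel shaft, on its axis, 118 mm above the bench, 48 mm above the housing. Shaft diameter 18 mm, with one 13 mm wide milled flat 5.5 mm from the axis (14.5 mm thick across it), reaching down past the washer; the top 2.5 mm is tapered. It turns with the shaft: x is horizontal and points out of the flat, z up.
- key_rest (a point): Top middle of the key rest: a small grey notched saddle 30 mm wide and 12 mm high on top of the white drive housing, 72 mm from the shaft axis. The housing is a box 170 x 130 mm and 70 mm high fixed to the bench (shaft in the middle of its top); x here points from the shaft axis through the key rest (housing's long way), z up.
- washer (a joint): How far the spring washer is pressed down, m: 0 = up, 0.006 = fully squashed. The pre-load is 2 N and it needs 8 N when fully squashed. The collar's own weight does not press it.
- washer_top (a point): Centre of the top face of the spring washer, a dark ring 42 mm in diameter and 3 mm thick round the shaft; its top is 31 mm below the shaft tip when up, 37 mm below it when fully squashed.
- collar_mid (a point): Centre of the aluminium hub collar, on its bore axis, half-way up its 28 mm height (14 mm above its underside). Flange at the bottom: 52 mm diameter, 6 mm thick. Boss above: two parallel wrench flats 36 mm apart and 22 mm long, 6 to 28 mm above the underside, facing +y and -y of the collar. z is up. With the washer fully squashed this point is 23 mm below the shaft tip.
- collar: The same collar (origin at its underside; 60 to 130 g), standing on its flange in any of four places of the tray. Bore 20.4 mm right through.
- collar_screw (a point): Outer end of the thumbscrew head (12 mm diameter, 10 mm long), 34 mm from the bore axis along the collar's +x, 17 mm above its underside. Inside the bore the screw's 5 mm thick tip reaches to 6.5 mm from the axis, so the collar goes down the shaft only with the screw over the flat (within about 0.3 rad). At the start it points within 1.4 rad of straight away from the robot (world +x).
- tray: White plastic parts tray, 240 x 320 mm, 28 mm high, walls 4 mm, floor 4 mm thick, fixed to the bench. Origin under its centre, z up. Four parts stand in it, each near the middle of one quarter (50 mm along x and 80 mm along y from the centre).
- spacer: Bystander in the tray: plain aluminium ring, 42 mm outside, 21 mm bore, 22 mm high, no flange, no screw. Origin under its centre. Stays in the tray.
- stop_ring: Bystander in the tray: small steel ring, 28 mm outside, 14 mm high, with a short headless screw at the side. Origin under its centre. Stays in the tray.
- cap: Bystander in the tray: solid flanged aluminium cap without bore, flange 48 mm, neck 30 mm, 22 mm high. Origin under its centre. Stays in the tray.
- amber_bottle: Bystander: amber glass bottle, 72 mm diameter, 150 mm high, at the far edge of the bench. Origin under its centre.
- beaker: Bystander: empty glass beaker, 56 mm diameter, 75 mm high, at the far edge of the bench. Origin under its centre.
Not all that is in view belongs to the job. What is shaped like the collar but green is not meant.

How it is judged:
By the outcome, as a careful person would: the job done as asked, in the order asked, and still so for the second after the job is handed in, while the arm keeps its last pose, push and grip.
It also fails if it takes over 58 s, if anything falls off the work surface, if the arm or the gripper's body presses on something with over 40 N, if the wrist force passes 120 N, or if a joint passes its speed limit or range.

ROBOT

A 6-joint arm with a two-finger parallel gripper is mounted at the origin on the work surface. World frame = base frame: x ahead of the robot, y to its left, z up, the work surface at z = 0. Lengths are in m, angles in rad, forces in N, time in s.
With the tool pointing down it reaches from about 0.35 to 0.95 m from the base axis. Payload 17.4 kg.
Tool frame: the origin (TCP) lies midway between the tips of the shut fingers; the grasp point (between the pads) lies 19 mm behind it (bot.pinch_z is the distance from the TCP to the grasp point, in m); z points along the fingers, y is the line along which they close (so a half turn about z gives the same grasp; the last joint's range is limited). The gripper opens to 93 mm and grips with 3 to 60 N. Pads are 15 mm wide; open, the fingers measure 128 mm over their backs; the gripper's body (75 mm by 188 mm) begins 65 mm behind the grasp point.
Start: joints at [1.206, 0.116, 1.442, -0, 1.584, -0.038], TCP at [0.217, 0.639, 0.181] pointing down, gripper open.
Joint ranges: [-2.83, 2.83], [-0.83, 2.19], [0.07, 2.5], [-1.14, 4.28], [0.01, 3], [-2.97, 2.97]. Speed limits (rad/s): [1.89, 1.89, 2.22, 3.14, 3.14, 3.14].

INTERFACE

Orientations are given as a unit quaternion [w, x, y, z].
In Python, from station import monitor, eyes, bot gives the robot as it stands. The module is installed in compiled form; this text tells all that it offers.
- The arm moves only by the tool carry_out, never from a script. Its argument "motion" is a list of rows, each a list of 7 numbers: the turn, a rotation vector about the tool's x, y, z in degrees, then the shift along the tool's x, y, z in mm, then the finger opening in mm, from 0 to 93. A call has exactly 10 rows; each row shifts and turns the commanded pose from where the row before left it, along the tool's axes as they then stand; what a row does not reach is not made up. A row lasts 1/10 s, in which the tool goes at most 50 mm and 8.59 degrees, less where a joint would pass 70% of its speed; a pose out of reach is approached as far as the arm can. A call with a gripper value outside its range is refused whole. The fingers move at their own pace and stop on an object; the grip force is fixed at half the most. Time passes only in rows, so rows that do not move let the fingers close, or fill a call up. It gives the time, the measured TCP pose, the force, the opening and the grip force at its end, in the units of the state.
- monitor.get_obs(): the state, without advancing time (a new reading comes with each control period).
- eyes.get_image(name): name is "scene" or "top" or "wrist"; returns a dict with "color" (420x560x3 uint8, blue, green, red), "mtx" (3x3 intrinsics, pixels), "camera_from_world" (4x4, takes a point from world to camera coordinates). Camera axes: x right, y up, looking along -z (the intrinsics and any distortion apply to the point x, -y, -z); pixel columns grow to the right and rows downward; lengths in m; the calibration is good to about 2 mm. A picture is of the moment at which its call begins. There is no depth.
- bot.job_done(): hands the job in; it is judged then, once.
The state is a dict: "time": time; "q": joint angles; "qvel": joint speeds; "tau": joint torques, N m; "position": TCP position; "ee_rot": TCP orientation; "contact_force": force on the tool from outside, world axes, zero at the start; "ft_torque": the same for the moment, N m; "grip_width": opening from 0.0 (shut) to 1.0 (fully open); "finger_force": force on a finger pad.
Only numpy, scipy, OpenCV 4.12 (cv2) and the standard library are available. Lean on these libraries where they do the work, as an engineer would, in place of code of your own. Each camera call takes 0.05 s, during which the arm holds its last target. There are 200 camera calls.

## Working session

There is one attempt and no reset: what is moved stays moved. The work goes in short steps, Python scripts to look and compute and a tool call to move; the robot and the scene stay as the last step left them, time stands still between calls to the robot, and variables do not carry over. Pictures are saved under pics/ and viewed, at most 10 in all, crops included, and the job is handed in when it is done.

Besides the shell and the picture viewer there is one more tool, called as name([rows], argument=value, ...), one row to a line, values as JSON. carry_out: Moves the arm, as the interface text tells. Its arguments: {"type":"object","properties":{"motion":{"type":"array","items":{"type":"array","items":{"type":"number"}}}},"required":["motion"]}

```bash
mkdir -p pics
cat > h.py <<'E'
import numpy as np, cv2
from station import monitor, eyes, bot
from scipy.spatial.transform import Rotation as R
def ray(im,u,v):
    K=im["mtx"];T=np.array(im["camera_from_world"])
    d=np.linalg.inv(K)@[u,v,1]; d=np.array([d[0],-d[1],-d[2]])
    Rm=T[:3,:3]; return -Rm.T@T[:3,3], Rm.T@d
def atz(im,u,v,z):
    o,d=ray(im,u,v); return o+d*(z-o[2])/d[2]
def proj(im,p):
    T=np.array(im["camera_from_world"]); c=T[:3,:3]@p+T[:3,3]
    q=im["mtx"]@np.array([c[0],-c[1],-c[2]]); return q[:2]/q[2]
def st():
    o=monitor.get_obs(); r=R.from_quat(np.roll(o["ee_rot"],-1)).as_matrix()
    print(o["time"],"pos",np.round(o["position"],4),"F",np.round(o["contact_force"],1),"w",o["grip_width"],"ff",o["finger_force"],"q",np.round(o["q"],3)); print(np.round(r,3)); return o,r
E
python3 - <<'E'
from h import *
import pickle
st()
for n in("top","scene"):
    im=eyes.get_image(n); cv2.imwrite(f"pics/{n}0.png",im["color"]); pickle.dump(im,open(f"{n}0.pkl","wb")); print(im.keys(), np.round(im["camera_from_world"],2).tolist())
E
```

```text
0.0 pos [0.2166 0.639  0.1806] F [ 0.  -0.4  0.1] w 0.9980250968014591 ff 0.0 q [ 1.206  0.116  1.442  0.     1.584 -0.038]
[[-0.947  0.321 -0.   ]
 [ 0.321  0.947 -0.001]
 [ 0.    -0.001 -1.   ]]
dict_keys(['color', 'mtx', 'camera_from_world']) [[-0.0, -1.0, 0.01, 0.03], [0.99, -0.0, 0.12, -0.61], [-0.12, 0.01, 0.99, -0.96], [0.0, 0.0, 0.0, 1.0]]
dict_keys(['color', 'mtx', 'camera_from_world']) [[0.02, 1.0, 0.0, -0.07], [-0.52, 0.01, 0.86, 0.21], [0.86, -0.02, 0.52, -1.56], [0.0, 0.0, 0.0, 1.0]]
```

View pics/top0.png

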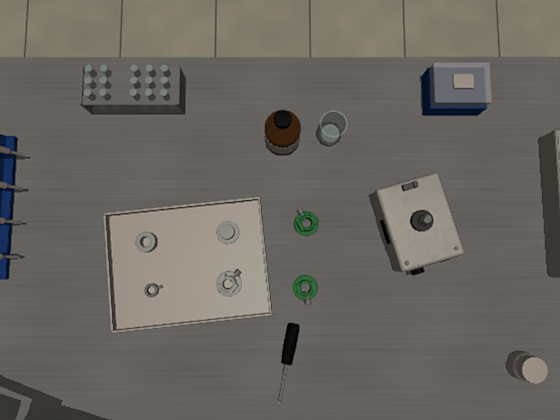

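View pics/scene0.png

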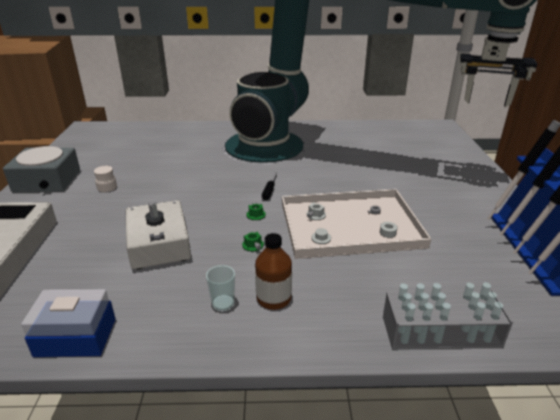

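In the top view the tray holds a flanged part with a screw at (228,283), a solid cap at (228,232), a plain ring at (146,241) and a small ring at (152,290). Green look-alikes sit at (306,223) and (305,288), outside the tray. The part at (228,283) fits the collar: it has a flange, a bore and a thumbscrew, and it isn't green. The shaft is near (423,220) and the key rest near (410,186). Next I'll enlarge the collar and shaft.

Run:
```python
from h import *
import pickle
im=pickle.load(open("top0.pkl","rb")); c=im["color"]
a=cv2.resize(c[255:311,200:256],(560,560),interpolation=cv2.INTER_CUBIC)[:, :400]
a=cv2.resize(c[263:303,208:248],(390,390),interpolation=cv2.INTER_CUBIC)
b=cv2.resize(c[170:280,365:475],(390,390),interpolation=cv2.INTER_CUBIC)
cv2.imwrite("pics/crop1.png",np.clip(np.hstack([a,b]).astype(float)*1.6,0,255).astype(np.uint8))
for n,u,v,z in [("collar",228,283,.03),("screw",239,272,.021),("shaft",422.5,219,.118),("key",410,186,.082)]: print(n,atz(im,u,v,z).round(4))
```

```text
collar [0.4618 0.1392 0.03  ]
screw [0.4836 0.1182 0.021 ]
shaft [ 0.5802 -0.2302  0.118 ]
key [ 0.6486 -0.2185  0.082 ]
```

View pics/crop1.png

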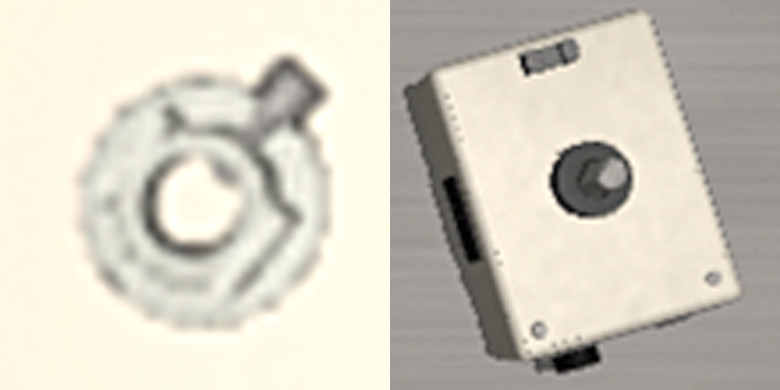

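The crop confirms the collar: bore at (228.0,283.8) and thumbscrew end at (238.8,271.2), pointing about -40°. The flat on the shaft appears to face the image left. Next I'll get a pose estimate and plan the approach.

```bash
cat >> h.py <<'E'
def go(p,yaw=None,n=10):
    o,r=st(); d=r.T@(np.array(p)-o["position"]); y0=np.degrees(np.arctan2(r[1,1],r[0,1]))
    print("yaw",y0.round(2),"tool shift mm",(d*1000).round(1),"turn z deg",None if yaw is None else round(y0-yaw,2), "tilt: tool z",r[:,2].round(4))
E
python3 - <<'E'
from h import *
import pickle
im=pickle.load(open("top0.pkl","rb"))
t=atz(im,427.3,218.5,.118);w=atz(im,422.0,220.8,.087);k=atz(im,410.1,186.1,.082)
cs=[atz(im,365+(x-390)/3.545,170+y/3.545,.07) for x,y in [(433,73),(645,10),(741,295),(522,358)]]
print(t,w,k,np.mean(cs,0)); c=cs
for a,b in((3,0),(2,1)): d=c[b]-c[a]; print(np.degrees(np.arctan2(d[1],d[0])),np.linalg.norm(d))
b=atz(im,228,283.8,.032); s=atz(im,238.8,271.2,.021); print(b,s,np.degrees(np.arctan2(*(s-b)[1::-1])))
go([t[0]-.0,t[1],.26],70)
E
```

```text
[ 0.58113526 -0.23912981  0.118     ] [ 0.579986   -0.23797523  0.087     ] [ 0.64843231 -0.21871947  0.082     ] [ 0.58034929 -0.23892892  0.07      ]
15.77397999355143 0.16340679626480115
16.22048117711993 0.1653264003173059
[0.46027652 0.13901046 0.032     ] [0.48516923 0.11860846 0.021     ] -39.33796695631214
0.1 pos [0.2166 0.6391 0.1807] F [-0.2 -0.5  0.5] w 1.00027702532082 ff 0.0 q [ 1.206  0.116  1.442  0.     1.584 -0.038]
[[-0.947  0.321 -0.   ]
 [ 0.321  0.947 -0.001]
 [ 0.    -0.001 -1.   ]]
yaw 71.28 tool shift mm [-627.2 -714.8  -78.6] turn z deg 1.28 tilt: tool z [-4.e-04 -1.e-03 -1.e+00]
```

carry_out([
  [0,0,0,-28,-32,-8,93],
  [0,0,0,-31,-35,-8,93],
  [0,0,0,-31,-35,-8,93],
  [0,0,0,-31,-35,-8,93],
  [0,0,0,-31,-35,-8,93],
  [0,0,0,-31,-35,-8,93],
  [0,0,0,-31,-35,-8,93],
  [0,0,0,-31,-35,-8,93],
  [0,0,0,-31,-35,-8,93],
  [0,0,0,-31,-35,-7,93],
])

```text
time: 1.1
position: [0.3962, 0.2103, 0.2607]
ee_rot: [0.0, 0.163, 0.987, 0.0]
contact_force: [0.5, 0.0, -0.6]
grip_width: 0.998
finger_force: 0.0
```

carry_out([
  [0,0,0,-31,-36,0,93],
  [0,0,0,-31,-36,0,93],
  [0,0,0,-31,-36,0,93],
  [0,0,0,-31,-36,0,93],
  [0,0,0,-31,-36,0,93],
  [0,0,0,-31,-36,0,93],
  [0,0,0,-31,-36,0,93],
  [0,0,0,-31,-36,0,93],
  [0,0,0,-31,-36,0,93],
  [0,0,0,-28,-33,0,93],
])

```text
time: 2.1
position: [0.5725, -0.2268, 0.2598]
ee_rot: [-0.0, 0.163, 0.987, 0.0]
contact_force: [0.2, 0.3, 0.2]
grip_width: 1.001
finger_force: 0.0
```

Run:
```python
from h import *
import pickle
go([.5805,-.2388,.26],70)
im=eyes.get_image("wrist"); pickle.dump(im,open("w1.pkl","wb")); p=proj(im,np.array([.5805,-.2388,.118])); print(p,proj(im,np.array([.6485,-.2187,.082])))
c=im["color"]
cv2.imwrite("pics/w1.png",c)
```

```text
2.1 pos [ 0.5725 -0.2268  0.2598] F [0.2 0.3 0.2] w 1.0006148734673215 ff 0.0 q [-0.419 -0.022  1.459 -0.     1.706 -1.662]
[[-0.947  0.322 -0.001]
 [ 0.322  0.947  0.   ]
 [ 0.001  0.    -1.   ]]
yaw 71.25 tool shift mm [-11.4  -8.8  -0.2] turn z deg 1.25 tilt: tool z [-5.e-04  2.e-04 -1.e+00]
[272.6813897  192.54459297] [307.1866061 230.0025833]
```

View pics/w1.png

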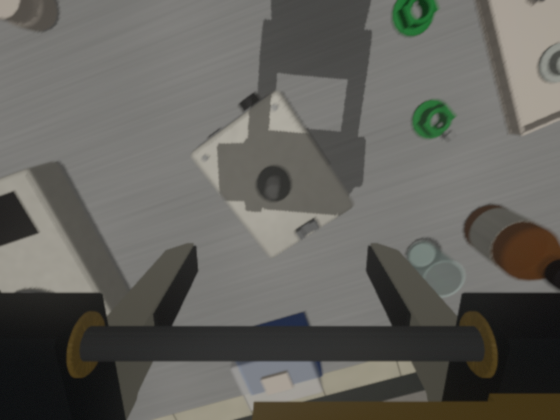

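The wrist view shows the shaft and washer near (273,183) and the key rest near (307,229). I'll enlarge the shaft to read the flat.

Run:
```python
from h import *
import pickle
im=pickle.load(open("w1.pkl","rb")); c=im["color"]
a=cv2.resize(c[163:203,253:293],(390,390),interpolation=cv2.INTER_CUBIC)
im=pickle.load(open("top0.pkl","rb"));
b=cv2.resize(im["color"][200:240,405:445],(390,390),interpolation=cv2.INTER_CUBIC)
f=lambda x:np.clip((x.astype(float)/255)**.6*255,0,255).astype(np.uint8)
cv2.imwrite("pics/crop2.png",np.hstack([f(a),f(b)]))
```

```text
(no output)
```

View pics/crop2.png

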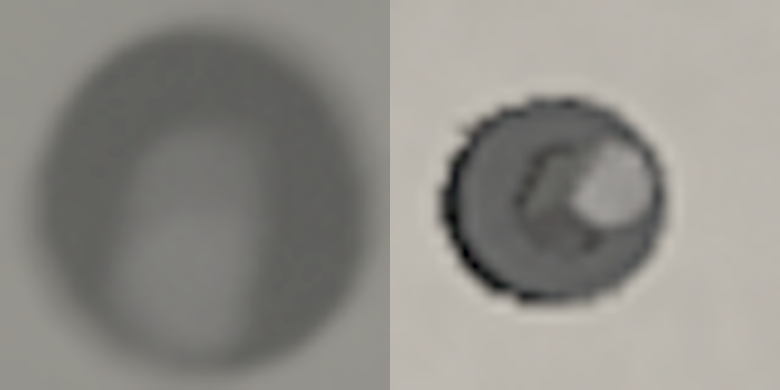

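Both crops show the flat facing about yaw 63–71°. I'll pinch at about 67° and let the parallel pads align it.

carry_out([
  [0,0,0,-5.4,-4.8,20,60],
  [0,0,0,-6,-4,30,50],
  [0,0,0,0,0,30,50],
  [0,0,0,0,0,25,50],
  [0,0,4,0,0,20,50],
  [0,0,0,0,0,15,50],
  [0,0,0,0,0,12,50],
  [0,0,0,0,0,10,50],
  [0,0,0,0,0,6,50],
  [0,0,0,0,0,0,50],
])

```text
time: 3.15
position: [0.5801, -0.2365, 0.0919]
ee_rot: [-0.0, 0.197, 0.98, 0.0]
contact_force: [-0.4, 0.3, -0.3]
grip_width: 0.535
finger_force: 0.0
```

carry_out([
  [0,0,0,0,0,0,40],
  [0,0,0,0,0,0,30],
  [0,0,0,0,0,0,20],
  [0,0,0,0,0,0,10],
  [0,0,0,0,0,0,0],
  [0,0,0,0,0,0,0],
  [0,0,0,0,0,0,0],
  [0,0,0,0,0,0,0],
  [0,0,0,0,0,0,0],
  [0,0,0,0,0,0,0],
])

```text
time: 4.15
position: [0.5802, -0.2365, 0.0923]
ee_rot: [-0.0, 0.197, 0.98, 0.0]
contact_force: [-0.4, 0.6, -0.6]
grip_width: 0.002
finger_force: 0.0
```

Run:
```python
from h import *
go([.5805,-.2388,.091],16)
print(monitor.get_obs()["ft_torque"])
im=eyes.get_image("wrist");cv2.imwrite("pics/w2.png",im["color"])
```

```text
4.15 pos [ 0.5802 -0.2365  0.0923] F [-0.4  0.6 -0.6] w 0.002124685428142311 ff 0.0 q [-0.428  0.049  1.658  0.     1.435 -1.602]
[[-0.922  0.386 -0.   ]
 [ 0.386  0.922  0.   ]
 [ 0.     0.    -1.   ]]
yaw 67.28 tool shift mm [-1.2 -2.   1.3] turn z deg 51.28 tilt: tool z [-0.  0. -1.]
[0.00305956 0.01385448 0.00160721]
```

View pics/w2.png

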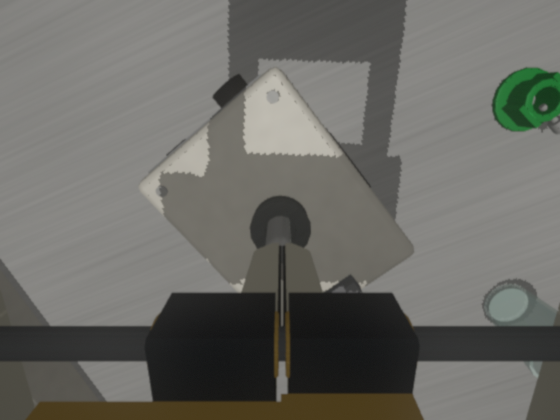

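The fingers closed on nothing, and the shaft shows up-image of them at about (280,225). I'll triangulate to find out why.

Run:
```python
from h import *
import pickle
im=eyes.get_image("wrist"); o,r=st(); T=o["position"]
for n,p in [("tcp",T),("pinch",T-r[:,2]*.019),("tip",[.5805,-.2388,.118]),("washer",[.5805,-.2388,.087]),("key",[.6485,-.2187,.082])]: print(n,proj(im,np.array(p)).round(1))
print("cam",ray(im,280,210)[0], ray(im,280,210)[1])
c=im["color"][180:300,220:340]
c=np.clip((c/255.)**.6*255,0,255).astype(np.uint8)
cv2.imwrite("pics/crop3.png",cv2.resize(c,(600,600),interpolation=cv2.INTER_CUBIC))
```

```text
4.25 pos [ 0.5802 -0.2366  0.0924] F [ 0.2 -0.1 -0.8] w 0.0059150657731764505 ff 0.0 q [-0.428  0.049  1.658  0.     1.435 -1.602]
[[-0.922  0.386  0.   ]
 [ 0.386  0.922  0.   ]
 [-0.     0.    -1.   ]]
tcp [280.7 235.2]
pinch [280.6 247.6]
tip [277.3 254.4]
washer [277.8 233.6]
key [339. 300.]
cam [ 0.50013443 -0.20246981  0.29530076] [ 0.29741067 -0.12945732 -0.94623002]
```

View pics/crop3.png

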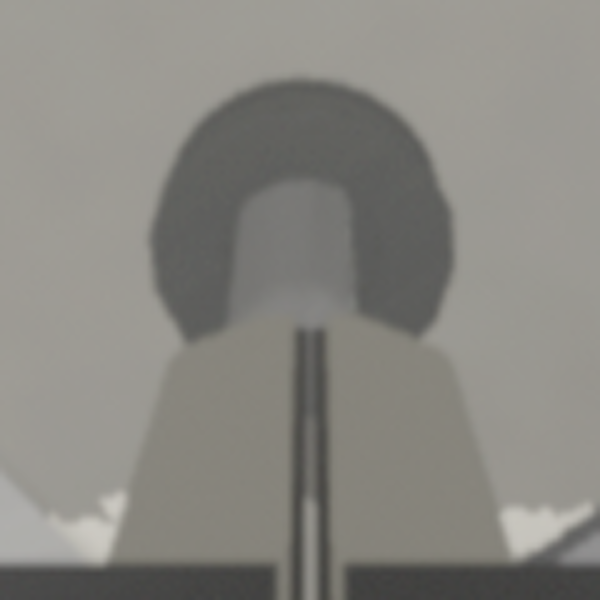

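Run:
```python
from h import *
import pickle
i1=pickle.load(open("w1.pkl","rb")); i2=eyes.get_image("wrist"); it=pickle.load(open("top0.pkl","rb"));
print(i1["mtx"],it["mtx"])
for n,i,w,k in [("w1",i1,(273.5,183.5),(307,229)),("w2",i2,(280.5,225),(345,287)),("top",it,(422,220.8),(410.1,186.1))]:
    W,K=atz(i,*w,.087),atz(i,*k,.082); d=K-W; print(n,W.round(4),K.round(4),np.hypot(*d[:2]).round(4),np.degrees(np.arctan2(d[1],d[0])).round(1))
# rig: camera in tool frame
for i,p,yaw in [(i1,[.5725,-.2268,.2598],71.25),(i2,[.5802,-.2365,.0923],67.28)]:
    a=np.radians(yaw); r=np.array([[-np.sin(a),np.cos(a),0],[np.cos(a),np.sin(a),0],[0,0,-1]])
    print("cam in tool",(r.T@(ray(i,0,0)[0]-p)).round(4), (r.T@i["camera_from_world"][:3,:3].T).round(3).tolist())
# tray check in top
c=[atz(it,*q,.028) for q in [(105,213),(261,199),(270.5,313),(113,330)]]
print([np.linalg.norm(c[i]-c[(i+1)%4]).round(4) for i in range(4)])
# bottom view of scene cam
s=pickle.load(open("scene0.pkl","rb")); print("scene tip",proj(s,np.array([.5805,-.2388,.118])))
```

```text
[[334.99998432   0.         281.62406893]
 [  0.         334.99998432 202.21488811]
 [  0.           0.           1.        ]] [[492.77840171   0.         285.11279604]
 [  0.         492.77840171 211.12547008]
 [  0.           0.           1.        ]]
w1 [ 0.5786 -0.238   0.087 ] [ 0.6472 -0.2185  0.082 ] 0.0712 15.8
w2 [ 0.5755 -0.2348  0.087 ] [ 0.6399 -0.211   0.082 ] 0.0687 20.2
top [ 0.58  -0.238  0.087] [ 0.6484 -0.2187  0.082 ] 0.0711 15.7
cam in tool [ 0.0868  0.0007 -0.203 ] [[0.0, 0.953, 0.302], [1.0, -0.0, -0.0], [-0.0, 0.302, -0.953]]
cam in tool [ 0.087   0.0005 -0.203 ] [[0.0, 0.953, 0.302], [1.0, -0.0, -0.0], [-0.0, 0.302, -0.953]]
[np.float64(0.3188), np.float64(0.2303), np.float64(0.3134), np.float64(0.2347)]
scene tip [151.66856586 203.27800045]
```

Run:
```python
from h import *
s=eyes.get_image("scene"); t=eyes.get_image("top")
print(proj(s,np.array([.5802,-.2365,.0923])),proj(s,np.array([.5802,-.2365,.118])),proj(t,np.array([.5802,-.2365,.0923])))
f=lambda c:cv2.resize(np.clip((c/255.)**.6*255,0,255).astype(np.uint8),(400,500),interpolation=cv2.INTER_CUBIC)
cv2.imwrite("pics/crop4.png",np.hstack([f(s["color"][160:260,110:190]),f(t["color"][160:260,380:460])]))
```

```text
[154.4409269  212.96808362] [152.73844185 203.19817866] [422.00697809 220.41087   ]
```

View pics/crop4.png

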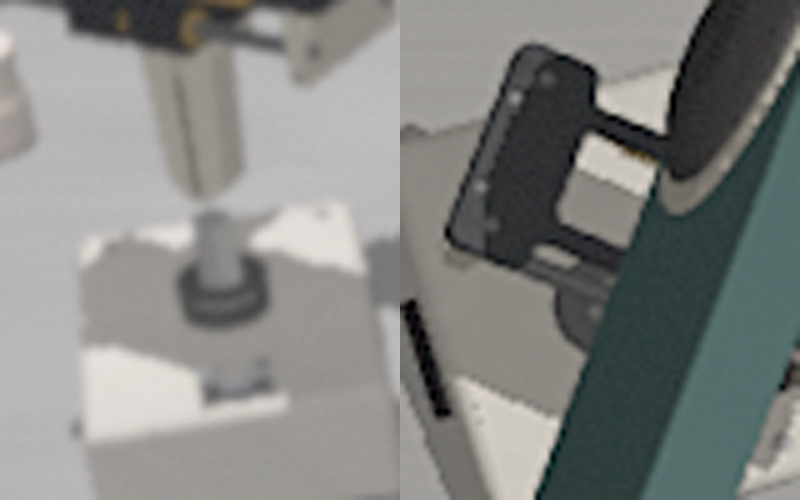

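The scene crop shows the shut fingertips (about px (152,199)) still just above the shaft tip (about px (153,203)). So the real fingertips sit about 30 mm higher than the reported TCP suggests. I'll open, shift 2 mm along -y and descend gently while watching the force.

carry_out([
  [0,0,0,0,-2,0,45],
  [0,0,0,0,0,0,45],
  [0,0,0,0,0,0,45],
  [0,0,0,0,0,0,45],
  [0,0,0,0,0,0,45],
  [0,0,0,0,0,3,45],
  [0,0,0,0,0,3,45],
  [0,0,0,0,0,3,45],
  [0,0,0,0,0,3,45],
  [0,0,0,0,0,3,45],
])

```text
time: 5.4
position: [0.5794, -0.2384, 0.077]
ee_rot: [-0.0, 0.197, 0.98, 0.0]
contact_force: [1.0, -0.7, -0.2]
grip_width: 0.486
finger_force: 0.0
```

carry_out([
  [0,0,0,0,0,3,30],
  [0,0,0,0,0,3,30],
  [0,0,0,0,0,2,20],
  [0,0,0,0,0,0,10],
  [0,0,0,0,0,0,0],
  [0,0,0,0,0,0,0],
  [0,0,0,0,0,0,0],
  [0,0,0,0,0,0,0],
  [0,0,0,0,0,0,0],
  [0,0,0,0,0,0,0],
])

```text
time: 6.4
position: [0.5792, -0.2387, 0.0692]
ee_rot: [-0.0, 0.197, 0.98, -0.0]
contact_force: [-2.5, -4.1, -3.1]
grip_width: 0.152
finger_force: 30.0
```

Run:
```python
from h import *
go([.5795,-.2385,.07],16); print(monitor.get_obs()["ft_torque"])
```

```text
6.4 pos [ 0.5792 -0.2387  0.0692] F [-2.5 -4.1 -3.1] w 0.15160953429309995 ff 29.998119154570304 q [-4.310e-01  6.300e-02  1.681e+00 -1.000e-03  1.397e+00 -1.605e+00]
[[-0.922  0.386 -0.   ]
 [ 0.386  0.922 -0.001]
 [ 0.    -0.001 -1.   ]]
yaw 67.26 tool shift mm [-0.2  0.4 -0.8] turn z deg 51.26 tilt: tool z [-4.e-04 -5.e-04 -1.e+00]
[-0.92600445  0.3758493  -0.12106726]
```

The pinch reads about 14.1 mm, so the pads lie across the flat. Now I'll turn it to the key-rest direction, yaw about 15.9°.

carry_out([
  [0,0,5,0.15,0,0,0],
  [0,0,7,0.2,0,0,0],
  [0,0,7,0.2,0,0,0],
  [0,0,7,0.2,0,0,0],
  [0,0,7,0.2,0,0,0],
  [0,0,7,0.2,0,0,0],
  [0,0,7,0.2,0,0,0],
  [0,0,4.4,0.15,0,0,0],
  [0,0,0,0,0,0,0],
  [0,0,0,0,0,0,0],
])

```text
time: 7.4
position: [0.5792, -0.237, 0.0693]
ee_rot: [0.001, 0.603, 0.798, 0.001]
contact_force: [6.9, -2.3, -5.5]
grip_width: 0.148
finger_force: 30.0
```

Run:
```python
from h import *
go([.5795,-.2385,.07],15.9); print(monitor.get_obs()["ft_torque"])
im=eyes.get_image("wrist");print(im["camera_from_world"].tolist());
```

```text
7.4 pos [ 0.5792 -0.237   0.0693] F [ 6.9 -2.3 -5.5] w 0.14837099020774205 ff 29.99853678245927 q [-4.300e-01  6.100e-02  1.684e+00  1.000e-03  1.395e+00 -7.070e-01]
[[-0.274  0.962  0.002]
 [ 0.962  0.274  0.   ]
 [-0.     0.002 -1.   ]]
yaw 15.88 tool shift mm [-1.5 -0.1 -0.7] turn z deg -0.02 tilt: tool z [ 1.7e-03  4.0e-04 -1.0e+00]
[-0.18089481 -1.1775722   0.0050244 ]
[[0.9617466086717615, 0.27393623571979464, 0.0015490216386262873, -0.4908438564788926], [-0.260677253628188, 0.9169053395990404, -0.30221179271437415, 0.36801026481350274], [-0.08420706709791732, 0.2902473720370946, 0.9532395464290859, -0.1681028395573626], [0.0, 0.0, 0.0, 1.0]]
```

carry_out([
  [0,0,0,0,0,0,35],
  [0,0,0,0,0,0,35],
  [0,0,0,0,0,0,35],
  [0,0,0,0,0,0,35],
  [0,0,0,0,0,-10,35],
  [0,0,0,0,0,-20,35],
  [0,0,0,0,0,-30,35],
  [0,0,0,0,0,-40,60],
  [0,0,0,0,0,-35,60],
  [0,0,0,0,0,0,60],
])

```text
time: 8.45
position: [0.5798, -0.238, 0.211]
ee_rot: [0.004, 0.603, 0.798, 0.001]
contact_force: [-0.3, -0.3, -0.2]
grip_width: 0.587
finger_force: 0.0
```

Run:
```python
from h import *
import pickle
go([.4603,.1390,.18],50.7)
im=eyes.get_image("wrist");pickle.dump(im,open("w3.pkl","wb"))
p=proj(im,np.array([.5795,-.238,.118])); print(p)
u,v=p.round().astype(int); c=im["color"][max(v-40,0):v+40,u-40:u+40]
c=np.clip((c/255.)**.6*255,0,255).astype(np.uint8)
full=cv2.resize(c,(400,400),interpolation=cv2.INTER_CUBIC)
t=eyes.get_image("top");pickle.dump(t,open("t3.pkl","wb"))
c2=np.clip((t["color"][265:303,208:248]/255.)**.8*255,0,255).astype(np.uint8)
cv2.imwrite("pics/c5.png",np.hstack([full,cv2.resize(im["color"],(533,400))[:, :400]]))
```

```text
8.45 pos [ 0.5798 -0.238   0.211 ] F [-0.3 -0.3 -0.2] w 0.5870900997025673 ff 0.0 q [-4.300e-01 -1.000e-03  1.516e+00 -0.000e+00  1.619e+00 -7.070e-01]
[[-0.274  0.962  0.007]
 [ 0.962  0.274 -0.003]
 [-0.005  0.006 -1.   ]]
yaw 15.88 tool shift mm [395.5 -12.   28.9] turn z deg -34.82 tilt: tool z [ 0.0071 -0.0033 -1.    ]
[282.22306345 194.15938103]
```

View pics/c5.png

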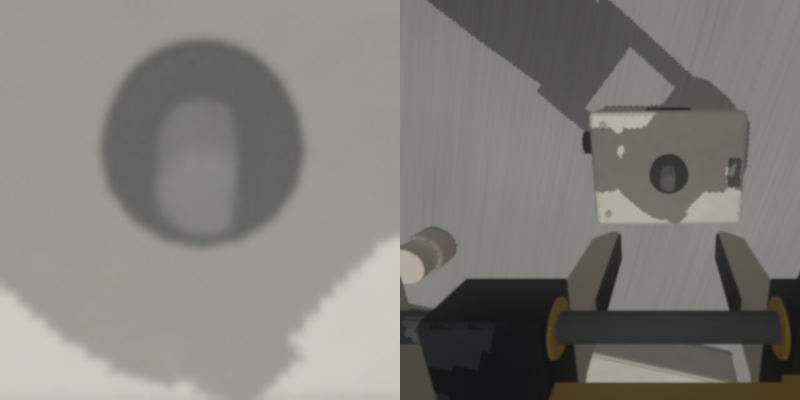

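The crop shows the shaft tip at about (281,192) in the wrist image, with its flat edge on the right. That side faces the key rest, so it's square. Now on to the collar.

carry_out([
  [0,0,0,35,-1,0,60],
  [0,0,0,40,-1,0,60],
  [0,0,0,40,-1,0,60],
  [0,0,0,40,-1,0,60],
  [0,0,0,40,-1,0,60],
  [0,0,0,40,-1,0,60],
  [0,0,0,40,-1,0,60],
  [0,0,0,40,-1,0,60],
  [0,0,0,40,-2,0,60],
  [0,0,0,40,-2,0,60],
])

```text
time: 9.55
position: [0.4576, 0.1405, 0.2033]
ee_rot: [-0.0, 0.603, 0.798, -0.001]
contact_force: [1.4, 0.3, 0.1]
grip_width: 0.644
finger_force: 0.0
```

carry_out([
  [0,0,-5,0,0,10,60],
  [0,0,-6,0,0,10,60],
  [0,0,-6,0,0,10,60],
  [0,0,-6,0,0,10,60],
  [0,0,-6,0,0,10,60],
  [0,0,-5.8,0,0,10,60],
  [0,0,0,0,0,10,60],
  [0,0,0,0,0,10,60],
  [0,0,0,0,0,0,60],
  [0,0,0,0,0,0,60],
])

```text
time: 10.55
position: [0.4587, 0.1392, 0.1243]
ee_rot: [-0.0, 0.337, 0.941, -0.0]
contact_force: [-0.4, -0.3, -0.2]
grip_width: 0.645
finger_force: 0.0
```

Run:
```python
from h import *
import pickle
go([.4603,.1390,.06],50.7)
im=eyes.get_image("wrist");pickle.dump(im,open("w4.pkl","wb"))
p=proj(im,np.array([.4603,.139,.032])); print(p)
u,v=p.round().astype(int); print(u,v)
c=im["color"]; cv2.imwrite("pics/w4c.png",cv2.resize(c[110:300,190:370],(568,600),interpolation=cv2.INTER_CUBIC))
```

```text
10.55 pos [0.4587 0.1392 0.1243] F [-0.4 -0.3 -0.2] w 0.645203554399443 ff 0.0 q [ 0.242 -0.302  1.923 -0.     1.521 -0.641]
[[-0.773  0.635 -0.   ]
 [ 0.635  0.773 -0.   ]
 [ 0.    -0.    -1.   ]]
yaw 50.59 tool shift mm [-1.4  0.8 64.3] turn z deg -0.11 tilt: tool z [-4.e-04 -1.e-04 -1.e+00]
[282.60650559 196.93287411]
283 197
```

View pics/w4c.png

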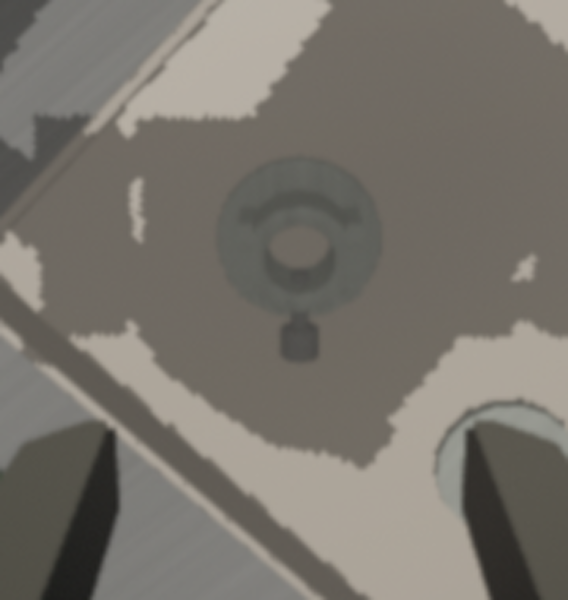

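The crop is centred on the collar: flange centre at crop (299,238), which is pixel (284.7,185.4), with the screw straight down-image. That puts the wrench flats squarely across the fingers. Finger size and position in this view again show the tips about 30 mm behind the nominal TCP.

Run:
```python
from h import *
import pickle
im=pickle.load(open("w4.pkl","rb"))
print(atz(im,284.7,185.4,.009),atz(im,285,186.6,.032),atz(im,284.7,308/3.158*0+110+340/3.158,.021))
c=(atz(im,284.7,185.4,.009)*.5+atz(im,285,186.6,.032)*.5)[:2]; c=(c+[.4603,.139])/2; print(c)
go([*c,.01],50.6)
```

```text
[0.45783553 0.14375177 0.009     ] [0.45408518 0.14691347 0.032     ] [0.48044154 0.12516117 0.021     ]
[0.45813018 0.14216631]
10.6 pos [0.4589 0.1393 0.1247] F [-0.3 -0.2  0.3] w 0.6449436054742841 ff 0.0 q [ 0.242 -0.302  1.922 -0.     1.521 -0.642]
[[-0.773  0.635  0.   ]
 [ 0.635  0.773  0.   ]
 [-0.     0.    -1.   ]]
yaw 50.61 tool shift mm [  2.4   1.7 114.7] turn z deg 0.01 tilt: tool z [ 3.e-04  1.e-04 -1.e+00]
```

Run:
```python
from h import *
import pickle
def ell(im,box,s,lo):
    x0,y0,x1,y1=box; g=cv2.cvtColor(im["color"][y0:y1,x0:x1],cv2.COLOR_BGR2GRAY)
    g=cv2.resize(g,None,fx=s,fy=s,interpolation=cv2.INTER_CUBIC)
    c=cv2.HoughCircles(g,cv2.HOUGH_GRADIENT_ALT,1,5,param1=100,param2=lo,minRadius=4*s,maxRadius=40*s)
    return [] if c is None else [(x0+(a+.5)/s-.5,y0+(b+.5)/s-.5,r/s) for a,b,r in c[0]]
t=pickle.load(open("top0.pkl","rb")); w=pickle.load(open("w4.pkl","rb")); w3=pickle.load(open("w3.pkl","rb")); t3=pickle.load(open("t3.pkl","rb"))
for n,im,b,zs in [("top",t,(205,260,251,306),(.007,.032)),("top shaft",t,(400,198,445,243),(.087,)),("w4",w,(240,140,330,240),(.007,.032)),("w3 shaft",w3,(240,150,325,235),(.087,)),("t3 shaft",t3,(400,198,445,243),(.087,))]:
    for u,v,r in ell(im,b,6,.5)[:4]: print(n,round(u,1),round(v,1),round(r,1),[atz(im,u,v,z)[:2].round(4) for z in zs])
```

```text
top 227.6 282.6 12.2 [array([0.4621, 0.1426]), array([0.4627, 0.1399])]
top 229.6 287.8 10.7 [array([0.4516, 0.1384]), array([0.4525, 0.1358])]
top 226.1 280.6 9.9 [array([0.4662, 0.1457]), array([0.4667, 0.1429])]
top 232.8 283.8 9.0 [array([0.4597, 0.132 ]), array([0.4603, 0.1295])]
top shaft 422.4 220.2 10.5 [array([ 0.581 , -0.2388])]
top shaft 422.9 223.1 8.6 [array([ 0.5756, -0.2396])]
top shaft 418.1 219.6 9.4 [array([ 0.5824, -0.2305])]
top shaft 425.4 220.1 7.8 [array([ 0.5813, -0.2446])]
t3 shaft 422.1 220.4 11.1 [array([ 0.5807, -0.2382])]
t3 shaft 426.2 222.1 6.8 [array([ 0.5775, -0.2461])]
```

carry_out([
  [0,0,0,0.5,2.5,15,54],
  [0,0,0,0,0,20,54],
  [0,0,0,0,0,20,54],
  [0,0,0,0,0,20,54],
  [0,0,0,0,0,15,54],
  [0,0,0,0,0,10,54],
  [0,0,0,0,0,8,48],
  [0,0,0,0,0,6,48],
  [0,0,0,0,0,2,48],
  [0,0,0,0,0,0,48],
])

```text
time: 11.6
position: [0.4601, 0.1416, 0.0085]
ee_rot: [0.0, 0.337, 0.942, 0.0]
contact_force: [0.6, 1.4, 0.9]
grip_width: 0.521
finger_force: 0.0
```

carry_out([
  [0,0,0,0,0,3,47],
  [0,0,0,0,0,2,47],
  [0,0,0,0,0,2,47],
  [0,0,0,0,0,2,47],
  [0,0,0,0,0,1,47],
  [0,0,0,0,0,1,47],
  [0,0,0,0,0,1,47],
  [0,0,0,0,0,1,47],
  [0,0,0,0,0,0,47],
  [0,0,0,0,0,0,47],
])

```text
time: 12.6
position: [0.46, 0.1415, -0.0046]
ee_rot: [-0.0, 0.336, 0.942, 0.0]
contact_force: [0.1, -0.6, -0.0]
grip_width: 0.504
finger_force: 0.0
```

carry_out([
  [0,0,0,0,0,1,47],
  [0,0,0,0,0,1,47],
  [0,0,0,0,0,1,47],
  [0,0,0,0,0,1,47],
  [0,0,0,0,0,1,47],
  [0,0,0,0,0,1,47],
  [0,0,0,0,0,1,47],
  [0,0,0,0,0,0,47],
  [0,0,0,0,0,0,47],
  [0,0,0,0,0,0,47],
])

```text
time: 13.6
position: [0.46, 0.1415, -0.0116]
ee_rot: [-0.0, 0.336, 0.942, -0.0]
contact_force: [0.3, 0.3, -0.5]
grip_width: 0.503
finger_force: 0.0
```

carry_out([
  [0,0,0,0,0,1,47],
  [0,0,0,0,0,1,47],
  [0,0,0,0,0,1,47],
  [0,0,0,0,0,0,47],
  [0,0,0,0,0,0,47],
  [0,0,0,0,0,0,47],
  [0,0,0,0,0,0,47],
  [0,0,0,0,0,0,47],
  [0,0,0,0,0,0,47],
  [0,0,0,0,0,0,47],
])

```text
time: 14.6
position: [0.46, 0.1415, -0.0146]
ee_rot: [0.0, 0.336, 0.942, 0.0]
contact_force: [-0.1, -0.3, -0.1]
grip_width: 0.508
finger_force: 0.0
```

carry_out([
  [0,0,0,0,0,1,47],
  [0,0,0,0,0,1,47],
  [0,0,0,0,0,0.5,47],
  [0,0,0,0,0,0,47],
  [0,0,0,0,0,0,47],
  [0,0,0,0,0,0,47],
  [0,0,0,0,0,0,47],
  [0,0,0,0,0,0,47],
  [0,0,0,0,0,0,47],
  [0,0,0,0,0,0,47],
])

```text
time: 15.6
position: [0.46, 0.1415, -0.0171]
ee_rot: [0.0, 0.336, 0.942, 0.0]
contact_force: [-0.5, -0.3, 0.2]
grip_width: 0.511
finger_force: 0.0
```

Run:
```python
from h import *
st()
```

```text
15.6 pos [ 0.46    0.1415 -0.0171] F [-0.5 -0.3  0.2] w 0.5105962879434146 ff 0.0 q [ 0.245 -0.187  2.067 -0.     1.261 -0.639]
[[-0.774  0.634  0.   ]
 [ 0.634  0.774  0.   ]
 [-0.     0.    -1.   ]]
```

Close here and see whether the grip sits at about 36 mm.

carry_out([
  [0,0,0,0,0,0,40],
  [0,0,0,0,0,0,30],
  [0,0,0,0,0,0,20],
  [0,0,0,0,0,0,10],
  [0,0,0,0,0,0,10],
  [0,0,0,0,0,0,10],
  [0,0,0,0,0,0,10],
  [0,0,0,0,0,0,10],
  [0,0,0,0,0,0,10],
  [0,0,0,0,0,0,10],
])

```text
time: 16.6
position: [0.46, 0.1415, -0.0171]
ee_rot: [0.0, 0.336, 0.942, 0.0]
contact_force: [-0.3, 0.3, -0.0]
grip_width: 0.385
finger_force: 30.0
```

Grip reads 35.8 mm, which matches the wrench flats. Lift and carry, turning so the screw points at the key rest (tool yaw 105.9°).

carry_out([
  [0,0,0,0,0,-5,10],
  [0,0,0,0,0,-15,10],
  [0,0,0,0,0,-20,10],
  [0,0,0,0,0,-20,10],
  [0,0,0,0,0,-20,10],
  [0,0,0,0,0,-20,10],
  [0,0,0,0,0,-20,10],
  [0,0,0,0,0,-20,10],
  [0,0,0,0,0,-15,10],
  [0,0,0,0,0,0,10],
])

```text
time: 17.6
position: [0.4608, 0.1417, 0.1406]
ee_rot: [0.001, 0.336, 0.942, 0.001]
contact_force: [0.7, -0.1, -0.7]
grip_width: 0.383
finger_force: 30.0
```

carry_out([
  [0,0,-5,0,0,0,10],
  [0,0,-6,0,0,0,10],
  [0,0,-6,0,0,0,10],
  [0,0,-6,0,0,0,10],
  [0,0,-6,0,0,0,10],
  [0,0,-6,0,0,0,10],
  [0,0,-6,0,0,0,10],
  [0,0,-6,0,0,0,10],
  [0,0,-6,0,0,0,10],
  [0,0,-2.3,0,0,0,10],
])

```text
time: 18.6
position: [0.4596, 0.1414, 0.137]
ee_rot: [-0.001, -0.141, 0.99, -0.0]
contact_force: [0.6, -0.6, -0.6]
grip_width: 0.384
finger_force: 30.0
```

Run:
```python
from h import *
go([.5801,-.2383,.14],105.9)
```

```text
18.6 pos [0.4596 0.1414 0.137 ] F [ 0.6 -0.6 -0.6] w 0.38381516525739245 ff 29.99908447265625 q [ 0.245 -0.303  1.903  0.     1.542 -1.608]
[[-0.96  -0.279 -0.001]
 [-0.279  0.96  -0.   ]
 [ 0.001  0.    -1.   ]]
yaw 106.21 tool shift mm [  -9.7 -398.3   -3.1] turn z deg 0.31 tilt: tool z [-1.2e-03 -3.0e-04 -1.0e+00]
```

carry_out([
  [0,0,0.3,-1,-30,0,10],
  [0,0,0,-1,-44,0,10],
  [0,0,0,-1,-44,0,10],
  [0,0,0,-1,-44,0,10],
  [0,0,0,-1,-44,0,10],
  [0,0,0,-1,-44,0,10],
  [0,0,0,-1,-44,0,10],
  [0,0,0,-1,-44,0,10],
  [0,0,0,-1,-40,0,10],
  [0,0,0,-0.7,-20,0,10],
])

```text
time: 19.6
position: [0.5769, -0.2416, 0.1365]
ee_rot: [-0.001, -0.135, 0.991, 0.0]
contact_force: [-0.5, 0.4, -1.2]
grip_width: 0.383
finger_force: 30.0
```

carry_out([
  [0,0,0,0,0,5,10],
  [0,0,0,0,0,5,10],
  [0,0,0,0,0,5,10],
  [0,0,0,0,0,5,10],
  [0,0,0,0,0,5,10],
  [0,0,0,0,0,4,10],
  [0,0,0,0,0,2,10],
  [0,0,0,0,0,0,10],
  [0,0,0,0,0,0,10],
  [0,0,0,0,0,0,10],
])

```text
time: 20.6
position: [0.5771, -0.2391, 0.1071]
ee_rot: [0.0, -0.136, 0.991, -0.0]
contact_force: [0.5, -0.1, -0.9]
grip_width: 0.383
finger_force: 30.0
```

Run:
```python
from h import *
go([.5801,-.2383,.096],105.9)
```

```text
20.6 pos [ 0.5771 -0.2391  0.1071] F [ 0.5 -0.1 -0.9] w 0.3828104023249345 ff 29.99953955411911 q [-0.434  0.036  1.646  0.     1.458 -2.278]
[[-0.963 -0.27   0.   ]
 [-0.27   0.963 -0.   ]
 [-0.    -0.    -1.   ]]
yaw 105.67 tool shift mm [-3.1 -0.  11.1] turn z deg -0.23 tilt: tool z [ 3.e-04 -1.e-04 -1.e+00]
```

carry_out([
  [0,0,-0.2,-1.5,0,0,10],
  [0,0,0,-1.6,0,0,10],
  [0,0,0,0,0,0,10],
  [0,0,0,0,0,3,10],
  [0,0,0,0,0,3,10],
  [0,0,0,0,0,2,10],
  [0,0,0,0,0,1,10],
  [0,0,0,0,0,1,10],
  [0,0,0,0,0,0,10],
  [0,0,0,0,0,0,10],
])

```text
time: 21.6
position: [0.58, -0.2382, 0.0969]
ee_rot: [0.0, -0.138, 0.99, -0.0]
contact_force: [-0.5, -0.1, -0.8]
grip_width: 0.381
finger_force: 30.0
```

carry_out([
  [0,0,0,0,0,0.5,10],
  [0,0,0,0,0,0.5,10],
  [0,0,0,0,0,0.5,10],
  [0,0,0,0,0,0.5,10],
  [0,0,0,0,0,0.5,10],
  [0,0,0,0,0,0.5,10],
  [0,0,0,0,0,0,10],
  [0,0,0,0,0,0,10],
  [0,0,0,0,0,0,10],
  [0,0,0,0,0,0,10],
])

```text
time: 22.6
position: [0.58, -0.2382, 0.0939]
ee_rot: [0.0, -0.138, 0.99, -0.0]
contact_force: [0.6, 0.3, -1.5]
grip_width: 0.379
finger_force: 30.0
```

Run:
```python
from h import *
go([.5801,-.2383,.096],105.9);print(monitor.get_obs()["ft_torque"])
```

```text
22.6 pos [ 0.58   -0.2382  0.0939] F [ 0.6  0.3 -1.5] w 0.379486697041669 ff 29.999436736106873 q [-0.43   0.049  1.655 -0.     1.437 -2.278]
[[-0.962 -0.274  0.   ]
 [-0.274  0.962 -0.   ]
 [-0.    -0.    -1.   ]]
yaw 105.87 tool shift mm [-0.1 -0.1 -2.1] turn z deg -0.03 tilt: tool z [ 0. -0. -1.]
[ 0.06807827 -0.03526972  0.04724761]
```

carry_out([
  [0,0,0,0,0,0.7,10],
  [0,0,0,0,0,0.7,10],
  [0,0,0,0,0,0.7,10],
  [0,0,0,0,0,0.7,10],
  [0,0,0,0,0,0.7,10],
  [0,0,0,0,0,0.7,10],
  [0,0,0,0,0,0.7,10],
  [0,0,0,0,0,0,10],
  [0,0,0,0,0,0,10],
  [0,0,0,0,0,0,10],
])

```text
time: 23.6
position: [0.58, -0.2381, 0.089]
ee_rot: [0.0, -0.138, 0.99, -0.0]
contact_force: [0.1, -0.0, -0.6]
grip_width: 0.379
finger_force: 30.0
```

Run:
```python
from h import *
go([.5801,-.2383,.096],105.9);print(monitor.get_obs()["ft_torque"])
```

```text
23.6 pos [ 0.58   -0.2381  0.089 ] F [ 0.1 -0.  -0.6] w 0.37895907627671227 ff 29.999393820762634 q [-0.43   0.052  1.66   0.     1.429 -2.278]
[[-0.962 -0.274  0.   ]
 [-0.274  0.962 -0.   ]
 [-0.    -0.    -1.   ]]
yaw 105.88 tool shift mm [-0.  -0.2 -7. ] turn z deg -0.02 tilt: tool z [ 0. -0. -1.]
[0.06078629 0.03120153 0.01498315]
```

carry_out([
  [0,0,0,0,0,1,10],
  [0,0,0,0,0,1,10],
  [0,0,0,0,0,1,10],
  [0,0,0,0,0,1,10],
  [0,0,0,0,0,1,10],
  [0,0,0,0,0,1,10],
  [0,0,0,0,0,1,10],
  [0,0,0,0,0,0.5,10],
  [0,0,0,0,0,0.5,10],
  [0,0,0,0,0,0,10],
])

```text
time: 24.6
position: [0.58, -0.2381, 0.0809]
ee_rot: [-0.0, -0.138, 0.99, 0.0]
contact_force: [-0.5, -0.8, -0.8]
grip_width: 0.38
finger_force: 30.0
```

Run:
```python
from h import *
go([.5801,-.2383,.096],105.9);print(monitor.get_obs()["ft_torque"])
```

```text
24.6 pos [ 0.58   -0.2381  0.0809] F [-0.5 -0.8 -0.8] w 0.3799919191807733 ff 29.999557435512543 q [-0.43   0.057  1.669 -0.     1.416 -2.278]
[[-0.962 -0.274 -0.   ]
 [-0.274  0.962  0.   ]
 [ 0.     0.    -1.   ]]
yaw 105.88 tool shift mm [ -0.1  -0.2 -15.1] turn z deg -0.02 tilt: tool z [-1.e-04  0.e+00 -1.e+00]
[ 0.02693941  0.04134034 -0.00774027]
```

Sliding freely, and the screw is just passing over the flat. Continue down.

carry_out([
  [0,0,0,0,0,0.7,10],
  [0,0,0,0,0,0.7,10],
  [0,0,0,0,0,0.7,10],
  [0,0,0,0,0,0.7,10],
  [0,0,0,0,0,0.7,10],
  [0,0,0,0,0,0.5,10],
  [0,0,0,0,0,0,10],
  [0,0,0,0,0,0,10],
  [0,0,0,0,0,0,10],
  [0,0,0,0,0,0,10],
])

```text
time: 25.6
position: [0.5801, -0.2382, 0.077]
ee_rot: [0.0, -0.138, 0.99, -0.0]
contact_force: [3.8, 0.1, -0.3]
grip_width: 0.385
finger_force: 30.0
```

carry_out([
  [0,0,0,0,0,1,10],
  [0,0,0,0,0,1,10],
  [0,0,0,0,0,1,10],
  [0,0,0,0,0,1,10],
  [0,0,0,0,0,1,10],
  [0,0,0,0,0,1,10],
  [0,0,0,0,0,1,10],
  [0,0,0,0,0,1,10],
  [0,0,0,0,0,1,10],
  [0,0,0,0,0,0,10],
])

```text
time: 26.6
position: [0.5801, -0.2381, 0.0678]
ee_rot: [0.0, -0.138, 0.99, -0.0]
contact_force: [5.8, 1.7, 1.4]
grip_width: 0.383
finger_force: 30.0
```

Run:
```python
from h import *
go([.5801,-.2383,.096],105.9);print(monitor.get_obs()["ft_torque"])
```

```text
26.6 pos [ 0.5801 -0.2381  0.0678] F [5.8 1.7 1.4] w 0.3831196178508114 ff 29.9998077750206 q [-0.43   0.065  1.682  0.     1.394 -2.278]
[[-0.962 -0.274  0.   ]
 [-0.274  0.962  0.   ]
 [-0.    -0.    -1.   ]]
yaw 105.88 tool shift mm [  0.   -0.2 -28.2] turn z deg -0.02 tilt: tool z [ 1.e-04  0.e+00 -1.e+00]
[ 0.15657943 -1.07548562 -0.02035066]
```

The 6 N lateral force along the key direction means the screw tip is rubbing the flat. I'll ease 0.5 mm that way and carry on down.

carry_out([
  [0,0,0,-0.3,0,0,10],
  [0,0,0,-0.3,0,0,10],
  [0,0,0,0,0,0.5,10],
  [0,0,0,0,0,0.5,10],
  [0,0,0,0,0,0.5,10],
  [0,0,0,0,0,0.5,10],
  [0,0,0,0,0,0.5,10],
  [0,0,0,0,0,0.5,10],
  [0,0,0,0,0,0,10],
  [0,0,0,0,0,0,10],
])

```text
time: 27.6
position: [0.5805, -0.238, 0.065]
ee_rot: [-0.0, -0.138, 0.99, 0.0]
contact_force: [-2.0, 0.4, 1.4]
grip_width: 0.383
finger_force: 30.0
```

carry_out([
  [0,0,0,0,0,0.5,10],
  [0,0,0,0,0,0.5,10],
  [0,0,0,0,0,0.5,10],
  [0,0,0,0,0,0.5,10],
  [0,0,0,0,0,0.5,10],
  [0,0,0,0,0,0.5,10],
  [0,0,0,0,0,0,10],
  [0,0,0,0,0,0,10],
  [0,0,0,0,0,0,10],
  [0,0,0,0,0,0,10],
])

```text
time: 28.6
position: [0.5806, -0.238, 0.062]
ee_rot: [-0.0, -0.138, 0.99, -0.0]
contact_force: [-3.5, 0.3, 5.1]
grip_width: 0.383
finger_force: 30.0
```

carry_out([
  [0,0,0,0.2,0,0.5,10],
  [0,0,0,0,0,0.5,10],
  [0,0,0,0,0,0.3,10],
  [0,0,0,0,0,0.3,10],
  [0,0,0,0,0,0.2,10],
  [0,0,0,0,0,0,10],
  [0,0,0,0,0,0,10],
  [0,0,0,0,0,0,10],
  [0,0,0,0,0,0,10],
  [0,0,0,0,0,0,10],
])

```text
time: 29.6
position: [0.5806, -0.238, 0.0604]
ee_rot: [0.0, -0.138, 0.99, -0.0]
contact_force: [-3.3, 0.7, 6.4]
grip_width: 0.385
finger_force: 30.0
```

carry_out([
  [0,0,0,0,0,0.3,10],
  [0,0,0,0,0,0.3,10],
  [0,0,0,0,0,0,10],
  [0,0,0,0,0,0,10],
  [0,0,0,0,0,0,10],
  [0,0,0,0,0,0,10],
  [0,0,0,0,0,0,10],
  [0,0,0,0,0,0,10],
  [0,0,0,0,0,0,10],
  [0,0,0,0,0,0,10],
])

```text
time: 30.6
position: [0.5806, -0.238, 0.0599]
ee_rot: [0.0, -0.138, 0.99, -0.0]
contact_force: [-2.5, 1.5, 6.8]
grip_width: 0.379
finger_force: 30.0
```

carry_out([
  [0,0,0,0,0,0.3,10],
  [0,0,0,0,0,0.3,10],
  [0,0,0,0,0,0,10],
  [0,0,0,0,0,0,10],
  [0,0,0,0,0,0,10],
  [0,0,0,0,0,0,10],
  [0,0,0,0,0,0,10],
  [0,0,0,0,0,0,10],
  [0,0,0,0,0,0,10],
  [0,0,0,0,0,0,10],
])

```text
time: 31.6
position: [0.5806, -0.238, 0.0598]
ee_rot: [0.0, -0.138, 0.99, -0.0]
contact_force: [-6.0, 3.2, 12.2]
grip_width: 0.386
finger_force: 30.0
```

The tool stops at z = 0.0598 and the force jumps, so the spring is bottomed. I'll add a little margin and ease the side load.

carry_out([
  [0,0,0,0.2,0,0.3,10],
  [0,0,0,0,0,0,10],
  [0,0,0,0,0,0,10],
  [0,0,0,0,0,0,10],
  [0,0,0,0,0,0,10],
  [0,0,0,0,0,0,10],
  [0,0,0,0,0,0,10],
  [0,0,0,0,0,0,10],
  [0,0,0,0,0,0,10],
  [0,0,0,0,0,0,10],
])

```text
time: 32.6
position: [0.5806, -0.238, 0.0598]
ee_rot: [0.001, -0.138, 0.99, -0.0]
contact_force: [-5.8, 3.5, 13.2]
grip_width: 0.39
finger_force: 30.0
```

Run:
```python
from h import *
go([.5806,-.238,.0598],105.9); o=monitor.get_obs()
if o["contact_force"][2]>9 and o["finger_force"]>20 and o["position"][2]<.0602: print(bot.job_done())
```

```text
32.6 pos [ 0.5806 -0.238   0.0598] F [-5.8  3.5 13.2] w 0.3898856726602545 ff 30.004223585128784 q [-0.43   0.071  1.689  0.     1.38  -2.278]
[[-0.962 -0.274  0.001]
 [-0.274  0.962 -0.   ]
 [-0.001 -0.001 -1.   ]]
yaw 105.88 tool shift mm [ 0.  0. -0.] turn z deg -0.02 tilt: tool z [ 1.3e-03 -2.0e-04 -1.0e+00]
the job is handed in; nothing more can be done
None
```

I handed the job in at 32.6 s: the flat faces the key rest, and the collar is on the shaft with its screw over the flat, still gripped (30 N) and held down on the bottomed spring with about 13 N; the verdict was not shown.

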